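Tighten the oil filler cap on the cylinder head

TASK

The black oil filler cap on the aluminium cam cover has only been started on its thread: screw it down, clockwise seen from above, until it stops tight, then let go of it. Leave the blue cap of the white coolant tank as it is, because the tank is venting, and do not knock over or push away the green oil bottle.

Things in the scene. Friction and masses are not known exactly. Their poses are not given: they have to be found in the camera images.
- oil_cap (a joint): How far the black oil filler cap is screwed down, in rad; grows as it turns clockwise seen from above. Starts between 0 and 0.35, hard stop (tight) at 1.4, so one grasp suffices. It turns stiffly (about 0.12 N m, then the stop), stays where it is left, and sinks 3 mm over the 1.4 rad. It cannot be lifted off.
- oil_cap_grip (a point): Centre, half-way up, of the black round fluted oil cap: 50 mm across, 30 mm high, yellow rib on top that points at a red dot on the cover when tight. Upright, on a 34 mm neck; grip across it from above at any yaw. Its underside is 22 to 25 mm above the flat cam cover (109 mm high, 150 x 320 mm, fixed), where nothing else is over 5 mm tall. z up; x, y turn with the cap.
- tank_cap_mark (a point): Outer end of the white rib on top of the blue cap (58 mm across, 26 mm high) of the white coolant tank (140 x 160 mm, 115 mm high, fixed): 26 mm off that cap's axis, about 165 mm above the bench. It moves if the blue cap is turned; leave that cap alone.
- oil_bottle_mid (a point): Half-way up the axis of the green oil bottle with red cap standing loose on the bench: 60 x 100 mm, 200 mm high, yellow label, this point 100 mm above its foot; z points up along the bottle.
Mind the look-alikes: they are no part of the job. Several things look just like the part that bears oil_bottle_mid: the one meant starts farthest from the robot's base.

How it is judged:
By the outcome, as a careful person would: the job done as asked, in the order asked, and still so for the second after the job is handed in, with the robot touching nothing.
It also fails if it takes over 32 s, if anything falls off the work surface, if the arm or the gripper's body presses on something with over 40 N, if the wrist force passes 120 N, or if a joint passes its speed limit or range.

ROBOT

A 6-joint arm with a two-finger parallel gripper is mounted at the origin on the work surface. World frame = base frame: x ahead of the robot, y to its left, z up, the work surface at z = 0. Lengths are in mm, angles in rad, forces in N, time in s.
With the tool pointing down it reaches from about 375 to 975 mm from the base axis. Payload 3.8 kg.
Tool frame: the origin (TCP) lies between the finger pads; the fingertips stand manip.nose_length ahead of it and the grasp point (between the pads) lies 5 mm behind it (manip.nose_length is the distance from the TCP to the fingertips, in mm); z points along the fingers, y is the line along which they close (so a half turn about z gives the same grasp; the last joint's range is limited). The gripper opens to 88 mm and grips with 3 to 60 N. Pads are 18 mm wide; open, the fingers measure 123 mm over their backs; the gripper's body (75 mm by 187 mm) begins 45 mm behind the grasp point.
Start: joints at [1.19, 0.264, 1.604, -0, 1.274, -0.037], TCP at [227.518, 635.495, 252.706] pointing down, gripper open.
Joint ranges: [-2.63, 2.63], [-0.94, 2.18], [0.31, 2.57], [-1.31, 4.45], [0, 2.66], [-2.55, 2.55]. Speed limits (rad/s): [2.57, 2.57, 3.14, 3.14, 3.14, 3.14].

INTERFACE

Orientations are given as a rotation vector (axis times angle).
In Python, from plant import manip gives the robot as it stands.
- The arm moves only by the shell command python3 -m handwheel 'ROWS' [FORCE]. ROWS is JSON, a list of rows, each an object with "gripper": the gripper's target within -1 to 1 (shut at 1, half-way at 0, fully open at -1); "offset": the shift along the tool's x, y, z in units of 50 mm (1.0 is 50 mm), a list of three; "turn": the turn about the tool's z in units of 8 degrees (1.0 is 8 degrees). A call has 1 to 20 rows; each row is the pose to reach, as a shift and turn from the pose commanded when the call began, along the tool's axes at that moment; what a row does not reach only later rows make up. A row lasts 1/8 s, in which the tool goes at most 62.5 mm and 10.7 degrees, less where a joint would pass 70% of its speed; a pose out of reach is approached as far as the arm can. A call with a gripper value outside its range is refused whole. The fingers move at their own pace and stop on an object; FORCE is the grip in N (left out, the last holds). Time passes only in rows, so rows that repeat a pose let the fingers close. It gives the time, the measured TCP pose, the force, the opening and the grip force at its end, in the units of the state.
- manip.get_obs(): the state, without advancing time (a new reading comes with each control period).
- manip.get_image(name): name is "side" or "top" or "wrist"; returns a dict with "pixels" (400x640x3 uint8, blue, green, red), "fx", "fy", "cx", "cy" (pixels), "R" (3x3) and "t" (3): a world point X has camera coordinates R X + t. Camera axes: x right, y down, z forward; pixel columns grow to the right and rows downward; lengths in mm; the calibration is good to about 2 mm. A picture is of the moment at which its call begins. There is no depth.
- manip.sign_off(): hands the job in; it is judged then, once.
The state is a dict: "t": time; "joints": joint angles; "dq": joint speeds; "effort": joint torques, N m; "position": TCP position; "tool_rot": TCP orientation; "wrist_force": force on the tool from outside, world axes, zero at the start; "ft_torque": the same for the moment, N m; "width": finger opening in mm; "finger_force": force on a finger pad.
Only numpy, scipy, OpenCV 4.12 (cv2) and the standard library are available. Lean on these libraries where they do the work, as an engineer would, in place of code of your own. Each camera call takes 0.05 s, during which the arm holds its last target. There are 200 camera calls.

## Working session

There is one attempt and no reset: what is moved stays moved. The work goes in short steps, Python scripts to look and compute and a shell command to move; the robot and the scene stay as the last step left them, time stands still between calls to the robot, and variables do not carry over. Pictures are saved under pics/ and viewed, at most 10 in all, crops included, and the job is handed in when it is done.

```bash
mkdir -p pics
python3 - <<'E'
from plant import manip
import cv2, numpy as np
print(manip.get_obs(), manip.nose_length)
for n in ("top","side"):
    d=manip.get_image(n); cv2.imwrite(f"pics/{n}0.png",d["pixels"])
    print(n,d["fx"],d["cx"],d["cy"],np.round(d["R"],3).tolist(),np.round(d["t"]).tolist(), (-np.array(d["R"]).T@np.array(d["t"])).round())
E
```

```text
{'t': 0.0, 'joints': array([ 1.19007498e+00,  2.64768452e-01,  1.60532555e+00, -3.50895788e-05,
        1.27368104e+00, -3.68708885e-02]), 'dq': array([ 8.57906234e-04, -1.68739047e-03,  1.37981095e-03, -9.74587146e-04,
        3.59588172e-04,  4.39882366e-05]), 'effort': array([ 7.96782515e-04, -5.02104235e+01, -3.56877565e+01,  7.31785898e-02,
        2.90922186e-02, -1.36836752e-04]), 'position': array([227.30299476, 634.88325636, 251.40380737]), 'tool_rot': array([-0.53737409, -3.09486449,  0.00336411]), 'wrist_force': array([-0.29506259,  0.26701975,  0.71459494]), 'ft_torque': array([ 0.01769723, -0.02563643,  0.05286833]), 'finger_force': 0.0, 'width': 88.1160098379734} 14.0
top 376.302102324128 317.2592822394298 198.4493005228879 [[0.021, -1.0, 0.002], [-0.996, -0.021, -0.082], [0.082, -0.0, -0.997]] [-117.0, 473.0, 1270.0] [ 370. -106. 1304.]
side 493.9930215479201 313.05234067473947 196.1698745529564 [[1.0, -0.027, 0.007], [-0.014, -0.691, -0.723], [0.024, 0.722, -0.691]] [-449.0, 21.0, 1611.0] [  410. -1161.  1132.]
```

View pics/top0.png

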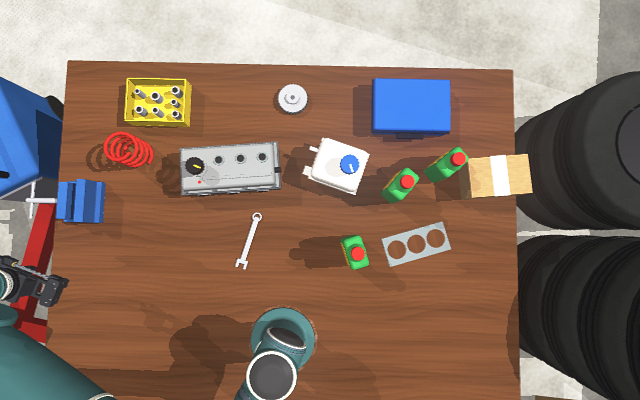

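View pics/side0.png

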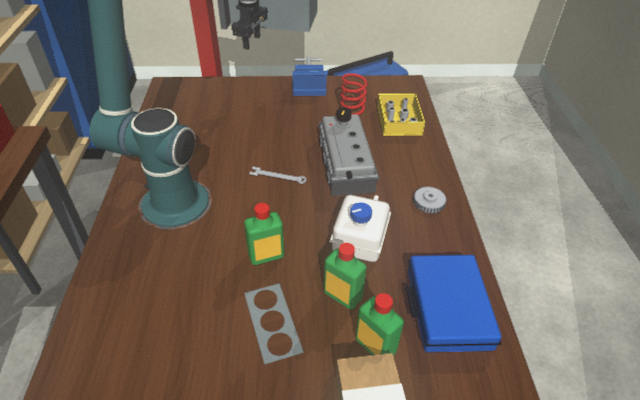

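The top view shows the oil cap at (195,166) with its red dot at about (199,182). The tank's blue cap is at (349,164). There are three green bottles, at (355,253), (401,185) and (447,163). The one meant is the bottle farthest from the base, (447,163), and it stays untouched. The side view shows the cap at (343,115).

```bash
cat > h.py <<'E'
import numpy as np, cv2
from plant import manip
def ray(d,u,v,z):
    R=np.array(d["R"]);t=np.array(d["t"]);c=-R.T@t
    r=R.T@np.array([(u-d["cx"])/d["fx"],(v-d["cy"])/d["fy"],1]); return (c+r*(z-c[2])/r[2]).round(1)
E
python3 - <<'E'
from h import *
a=manip.get_image("top");b=manip.get_image("side")
def crop(d,x,y,w,h,s): return cv2.resize(d["pixels"][y:y+h,x:x+w],None,fx=s,fy=s,interpolation=cv2.INTER_CUBIC)
def m(d,x0,y0,x1,y1,f,z,n):
    P=d["pixels"].astype(int); M=np.zeros(P.shape[:2],bool); M[y0:y1,x0:x1]=f(P)[y0:y1,x0:x1]
    v,u=np.nonzero(M); print(n,len(u),u.mean().round(1),v.mean().round(1),u.min(),u.max(),v.min(),v.max(),ray(d,u.mean(),v.mean(),z))
blk=lambda P:(P.max(2)<70)
yel=lambda P:(P[...,2]>120)&(P[...,1]>100)&(P[...,0]<90)
red=lambda P:(P[...,2]>140)&(P[...,1]<110)&(P[...,0]<110)
m(a,183,153,208,178,lambda P:blk(P)|yel(P),163,"top cap"); m(a,183,153,208,178,yel,164,"top rib"); m(a,190,175,208,190,red,110,"dot")
m(b,332,102,356,124,lambda P:blk(P)|yel(P),148,"side cap"); m(b,332,102,356,124,yel,164,"side rib")
for n,x0,y0,x1,y1 in (("b1",340,235,375,275),("b2",383,165,420,205),("b3",425,143,470,185)): m(a,x0,y0,x1,y1,red,200,n)
A=crop(a,165,135,60,60,6);B=crop(b,315,90,60,60,6);C=crop(a,330,130,150,150,2.4)
cv2.imwrite("pics/c1.png",cv2.resize(np.hstack([A,B,C]),(792,264)))
E
```

```text
top cap 233 194.3 165.6 186 203 157 174 [556.8 271.9 163. ]
top rib 17 196.9 166.2 193 200 164 168 [555.  263.7 164. ]
dot 6 199.0 181.5 198 200 181 182 [514.5 272.1 110. ]
side cap 172 343.2 114.3 336 350 108 121 [561.  277.2 148. ]
side rib 12 342.5 112.5 341 344 111 114 [556.8 265.  164. ]
b1 318 356.1 256.4 340 374 235 274 [ 293.8 -223.2  200. ]
b2 177 405.9 180.1 383 419 165 188 [ 520.6 -367.7  200. ]
b3 397 447.5 154.0 425 469 145 184 [ 601.3 -491.3  200. ]
```

View pics/c1.png

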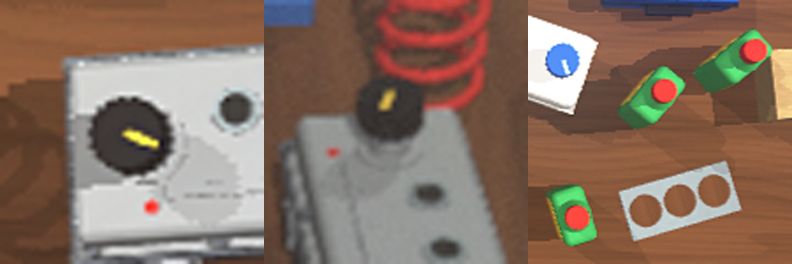

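The crop shows the cap at about (194.8,165.7) with its yellow rib pointing right, roughly 60 to 75° short of the red dot below it. Bottle (447,154) is farthest at r≈776 mm, against 637 and 369 for the others. All three are well clear of the cap at about (557,271), so I'm moving above it.

```bash
python3 -m handwheel '[{"gripper":-1,"offset":[-8.65,-4.63,0],"turn":0},{"gripper":-1,"offset":[-8.65,-4.63,0],"turn":0},{"gripper":-1,"offset":[-8.65,-4.63,0],"turn":0},{"gripper":-1,"offset":[-8.65,-4.63,0],"turn":0},{"gripper":-1,"offset":[-8.65,-4.63,0],"turn":0},{"gripper":-1,"offset":[-8.65,-4.63,0],"turn":0},{"gripper":-1,"offset":[-8.65,-4.63,0],"turn":0},{"gripper":-1,"offset":[-8.65,-4.63,0],"turn":0},{"gripper":-1,"offset":[-8.65,-4.63,0],"turn":0},{"gripper":-1,"offset":[-8.65,-4.63,0],"turn":0},{"gripper":-1,"offset":[-8.65,-4.63,0],"turn":0},{"gripper":-1,"offset":[-8.65,-4.63,0],"turn":0}]' 30
python3 - <<'E'
from h import *
from scipy.spatial.transform import Rotation as Ro
d=manip.get_image("wrist");o=manip.get_obs()
P=d["pixels"].astype(int);cv2.imwrite("pics/w1.png",d["pixels"])
print(o["t"],o["position"],o["joints"].round(2),Ro.from_rotvec(o["tool_rot"]).as_matrix().round(3).tolist())
R=np.array(d["R"]);t=np.array(d["t"])
for X in ([557,271,163],[514.5,272,110]):
    q=R@X+t; print(q[0]/q[2]*d["fx"]+d["cx"],q[1]/q[2]*d["fy"]+d["cy"])
E
```

```text
t: 1.7
position: [555.8, 273.0, 252.7]
tool_rot: [-0.534, -3.096, -0.0]
wrist_force: [0.2, 0.5, 1.2]
width: 88.1
finger_force: 0.0
1.75 [555.94456144 272.83431485 252.79349882] [ 0.42  0.16  1.73  0.    1.25 -0.81] [[-0.942, 0.335, 0.0], [0.335, 0.942, 0.0], [0.0, 0.0, -1.0]]
322.8187624285188 208.02834604756356
309.5001906108149 151.06195787783852
```

View pics/w1.png

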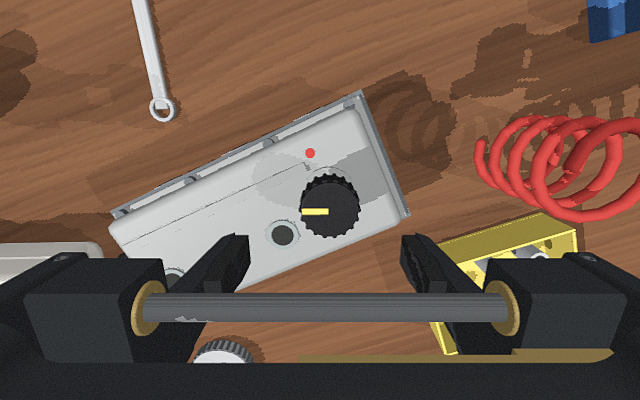

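The wrist view shows the cap at about (330,206), its rib along (302–328, 212) and the red dot at (310,153). I'll refine the centre and the angle still to turn.

Run:
```python
from h import *
d=manip.get_image("wrist");P=d["pixels"].astype(int)
M=np.zeros(P.shape[:2],np.uint8);M[165:245,290:370]=((P.max(2)<75)|((P[...,0]<110)&(P[...,2]>150)))[165:245,290:370]*255
M[165:172]=0
cs,_=cv2.findContours(cv2.morphologyEx(M,cv2.MORPH_OPEN,np.ones((7,7))),cv2.RETR_EXTERNAL,cv2.CHAIN_APPROX_NONE)
c=max(cs,key=cv2.contourArea);e=cv2.fitEllipse(c);print(e,cv2.boundingRect(c))
C=ray(d,*e[0],155);print(C)
Y=np.zeros(P.shape[:2],bool);Y[190:235,295:365]=((P[...,2]>150)&(P[...,1]>130)&(P[...,0]<130))[190:235,295:365]
v,u=np.nonzero(Y);a=ray(d,u.min(),v[u==u.min()].mean(),164);b=ray(d,u.max(),v[u==u.max()].mean(),164);D=ray(d,310,153,110)
print(u.min(),u.max(),v.mean(),a,b,D)
ang=lambda w:np.arctan2(w[1],w[0])
print("cw needed via rib dir",(ang(a-b)-ang(D-C))%(2*np.pi),"via centre",(ang(a-C)-ang(D-C))%(2*np.pi))
o=manip.get_obs();x=C-o["position"];print("shift tool",-.942*x[0]+.335*x[1],.335*x[0]+.942*x[1])
```

```text
((330.5867919921875, 204.55813598632812), (55.77882385253906, 61.82197189331055), 169.78465270996094) (301, 175, 58, 61)
[559.1 277.3 155. ]
302 328 210.98387096774192 [553.7 253.4 164. ] [560.4 274.4 164. ] [516.6 271.7 110. ]
cw needed via rib dir 1.1309475480038431 via centre 1.2175760168399408
shift tool -1.3597436907672975 5.347565916319025
```

```bash
python3 -m handwheel '[{"gripper":-1,"offset":[-0.04,0.07,0.8],"turn":0},{"gripper":-1,"offset":[-0.04,0.07,1.5],"turn":0},{"gripper":-1,"offset":[-0.04,0.07,2.0],"turn":0},{"gripper":-1,"offset":[-0.04,0.07,2.18],"turn":0},{"gripper":-1,"offset":[-0.04,0.07,2.18],"turn":0},{"gripper":1,"offset":[-0.04,0.07,2.18],"turn":0},{"gripper":1,"offset":[-0.04,0.07,2.18],"turn":0},{"gripper":1,"offset":[-0.04,0.07,2.18],"turn":0},{"gripper":1,"offset":[-0.04,0.07,2.18],"turn":0},{"gripper":1,"offset":[-0.04,0.07,2.18],"turn":0},{"gripper":1,"offset":[-0.04,0.07,2.18],"turn":0}]' 30
```

```text
t: 3.18
position: [560.3, 275.4, 144.3]
tool_rot: [0.537, 3.094, 0.003]
wrist_force: [1.2, 5.5, 0.2]
width: 49.3
finger_force: 30.0
```

```bash
python3 -m handwheel '[{"gripper":1,"offset":[0,0,0],"turn":1},{"gripper":1,"offset":[0,0,0.01],"turn":2},{"gripper":1,"offset":[0,0,0.02],"turn":3},{"gripper":1,"offset":[0,0,0.02],"turn":4},{"gripper":1,"offset":[0,0,0.03],"turn":5},{"gripper":1,"offset":[0,0,0.04],"turn":6},{"gripper":1,"offset":[0,0,0.04],"turn":7},{"gripper":1,"offset":[0,0,0.05],"turn":7.5},{"gripper":1,"offset":[0,0,0.05],"turn":7.5},{"gripper":1,"offset":[0,0,0.05],"turn":7.5}]' 30
python3 - <<'E'
from h import *
o=manip.get_obs();print(o["ft_torque"],o["joints"].round(3),o["wrist_force"])
E
```

```text
t: 4.42
position: [560.9, 275.8, 142.1]
tool_rot: [2.013, 2.411, 0.006]
wrist_force: [3.3, 6.3, -0.2]
width: 48.9
finger_force: 30.0
[ 0.91112443 -0.33654326 -0.0544107 ] [4.160e-01 2.580e-01 1.825e+00 1.000e-03 1.055e+00 2.360e-01] [ 3.27563983  6.32342959 -0.24187169]
```

```bash
python3 -m handwheel '[{"gripper":1,"offset":[0,0,0],"turn":0.4},{"gripper":1,"offset":[0,0,0],"turn":0.8},{"gripper":1,"offset":[0,0,0.01],"turn":1.2},{"gripper":1,"offset":[0,0,0.01],"turn":1.2}]' 30
python3 - <<'E'
from h import *
o=manip.get_obs();print(o["ft_torque"],o["effort"][5],o["joints"].round(3))
E
```

```text
t: 4.92
position: [560.9, 275.5, 141.7]
tool_rot: [2.204, 2.237, 0.005]
wrist_force: [2.5, 4.7, 1.5]
width: 49.2
finger_force: 30.0
[ 0.72048595 -0.28090971  0.93766521] 1.1454614996910095 [ 0.417  0.258  1.826 -0.     1.055  0.402]
```

The torque jumped to 0.94 N m, so the cap is at its stop after about 1.21 rad, as predicted. I'll release it, lift and check.

```bash
python3 -m handwheel '[{"gripper":1,"offset":[0,0,0],"turn":0.1},{"gripper":1,"offset":[0,0,0],"turn":0.1},{"gripper":-1,"offset":[0,0,0],"turn":0.1},{"gripper":-1,"offset":[0,0,0],"turn":0.1},{"gripper":-1,"offset":[0,0,0],"turn":0.1},{"gripper":-1,"offset":[0,0,0],"turn":0.1},{"gripper":-1,"offset":[0,0,0],"turn":0.1},{"gripper":-1,"offset":[0,0,-0.4],"turn":0.1},{"gripper":-1,"offset":[0,0,-1.2],"turn":0.1},{"gripper":-1,"offset":[0,0,-2.2],"turn":0.1},{"gripper":-1,"offset":[0,0,-2.2],"turn":0.1},{"gripper":-1,"offset":[0,0,-2.2],"turn":0.1}]'
python3 - <<'E'
from h import *
d=manip.get_image("wrist");cv2.imwrite("pics/w2.png",d["pixels"])
E
```

```text
t: 6.42
position: [559.8, 274.5, 251.7]
tool_rot: [2.223, 2.219, 0.002]
wrist_force: [-0.8, -0.7, -0.3]
width: 87.8
finger_force: 0.0
```

View pics/w2.png

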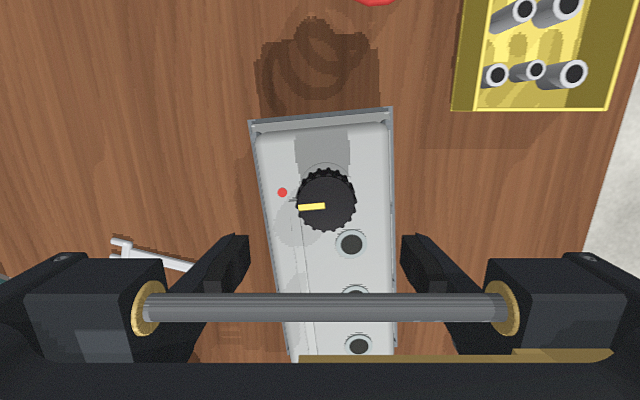

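The rib runs from (325,206) to (298,208) and the dot is at (282,192). I'll allow for the height difference and compute the angle left over.

Run:
```python
from h import *
d=manip.get_image("wrist");P=d["pixels"].astype(int)
Y=np.zeros(P.shape[:2],bool);Y[190:235,290:365]=((P[...,2]>150)&(P[...,1]>130)&(P[...,0]<130))[190:235,290:365]
v,u=np.nonzero(Y);p=np.array([ray(d,*q,161) for q in zip(u,v)])[:,:2]
Rd=np.zeros(P.shape[:2],bool);Rd[180:205,270:294]=((P[...,2]>150)&(P[...,1]<120)&(P[...,0]<120))[180:205,270:294]
w,x=np.nonzero(Rd);D=ray(d,x.mean(),w.mean(),110)[:2]
k=cv2.fitLine(p.astype(np.float32),cv2.DIST_L2,0,.01,.01).ravel();r=k[:2]*np.sign(k[:2]@(D-p.mean(0)))
ends=p[np.argsort(p@r)];C=ends[:5].mean(0)
print(C,ends[-5:].mean(0),D); A=lambda w:np.arctan2(w[1],w[0])
for c in (C,np.array([559.5,275])): print(A(r)-A(D-c))
```

```text
[559.1 275.3] [537.18 272.6 ] [516.1 271.7]
0.03856321323438294
0.04619852234514443
```

About 0.04 rad remains, which is within measurement error, but there is plenty of time. I'll grip again more firmly and check the stop.

```bash
python3 -m handwheel '[{"gripper":-1,"offset":[0,0,0.8],"turn":0},{"gripper":-1,"offset":[0,0,1.5],"turn":0},{"gripper":-1,"offset":[0,0,2.0],"turn":0},{"gripper":-1,"offset":[0,0,2.2],"turn":0},{"gripper":-1,"offset":[0,0,2.2],"turn":0},{"gripper":1,"offset":[0,0,2.2],"turn":0},{"gripper":1,"offset":[0,0,2.2],"turn":0},{"gripper":1,"offset":[0,0,2.2],"turn":0},{"gripper":1,"offset":[0,0,2.2],"turn":0},{"gripper":1,"offset":[0,0,2.2],"turn":0},{"gripper":1,"offset":[0,0,2.2],"turn":0},{"gripper":1,"offset":[0,0,2.2],"turn":0.2},{"gripper":1,"offset":[0,0,2.2],"turn":0.4},{"gripper":1,"offset":[0,0,2.2],"turn":0.4}]' 45
python3 - <<'E'
from h import *
o=manip.get_obs();print(o["ft_torque"],o["effort"][5],o["joints"].round(3))
E
```

```text
t: 8.28
position: [560.9, 274.5, 141.4]
tool_rot: [2.281, 2.157, 0.003]
wrist_force: [5.5, -0.1, 0.7]
width: 49.4
finger_force: 45.0
[-0.1104709  -0.71647316  1.01706766] 1.0904006659984589 [ 4.160e-01  2.580e-01  1.826e+00 -1.000e-03  1.055e+00  4.720e-01]
```

```bash
python3 -m handwheel '[{"gripper":1,"offset":[0,0,0],"turn":0.2},{"gripper":1,"offset":[0,0,0],"turn":0.2},{"gripper":-1,"offset":[0,0,0],"turn":0.2},{"gripper":-1,"offset":[0,0,0],"turn":0.2},{"gripper":-1,"offset":[0,0,0],"turn":0.2},{"gripper":-1,"offset":[0,0,0],"turn":0.2},{"gripper":-1,"offset":[0,0,0],"turn":0.2},{"gripper":-1,"offset":[0,0,-0.4],"turn":0.2},{"gripper":-1,"offset":[0,0,-1.2],"turn":0.2},{"gripper":-1,"offset":[0,0,-2.2],"turn":0.2},{"gripper":-1,"offset":[0,0,-2.2],"turn":0.2},{"gripper":-1,"offset":[0,0,-2.2],"turn":0.2}]'
python3 - <<'E'
from h import *
d=manip.get_image("wrist");P=d["pixels"].astype(int)
a=manip.get_image("top");cv2.imwrite("pics/t3.png",np.vstack([a["pixels"][60:280],d["pixels"][100:300]]))
Y=np.zeros(P.shape[:2],bool);Y[190:235,290:365]=((P[...,2]>150)&(P[...,1]>130)&(P[...,0]<130))[190:235,290:365]
v,u=np.nonzero(Y);p=np.array([ray(d,*q,161) for q in zip(u,v)])[:,:2]
Rd=np.zeros(P.shape[:2],bool);Rd[175:210,265:297]=((P[...,2]>150)&(P[...,1]<120)&(P[...,0]<120))[175:210,265:297]
w,x=np.nonzero(Rd);D=ray(d,x.mean(),w.mean(),110)[:2]
k=cv2.fitLine(p.astype(np.float32),cv2.DIST_L2,0,.01,.01).ravel();r=k[:2]*np.sign(k[:2]@(D-p.mean(0)))
print(D,np.arctan2(r[1],r[0])-np.arctan2(*(D-[559.3,275.1])[::-1]))
E
```

```text
t: 9.78
position: [559.8, 274.4, 251.7]
tool_rot: [2.314, 2.124, 0.002]
wrist_force: [0.1, -0.0, -0.0]
width: 87.7
finger_force: 0.0
[516.  271.7] -0.00013730944694012592
```

View pics/t3.png

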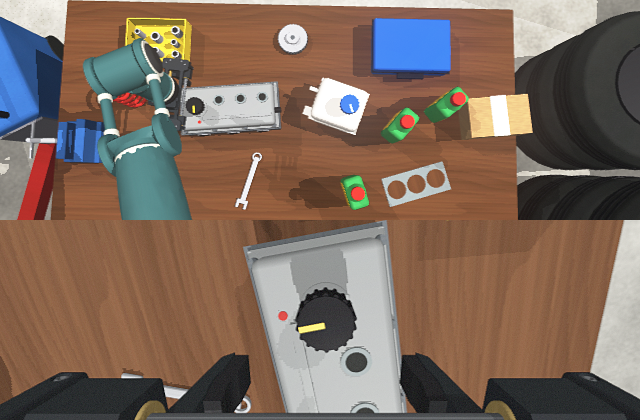

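The picture shows the rib in line with the red dot, leaving 0.000 rad. The gripper is open and clear, and the tank cap and bottles haven't moved, so I'm handing in.

```bash
python3 -c "
from plant import manip
print(manip.sign_off())"
```

```text
the job is handed in; nothing more can be done
None
```

The oil cap is screwed down to its stop: it held at about 1 N m of torque with its rib pointing at the red dot. The gripper has let go and is clear, the blue tank cap and the bottles were not touched, and the job was handed in at about 10 s.

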